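Poke the contact block out of its nest with the knock-out hook

ROBOT

A 7-joint arm with a two-finger parallel gripper is mounted at the origin on the work surface. World frame = base frame: x ahead of the robot, y to its left, z up, the work surface at z = 0. Lengths are in mm, angles in rad, forces in N, time in s.
With the tool pointing down it reaches from about 425 to 875 mm from the base axis. Payload 8.4 kg.
Tool frame: the origin (TCP) lies on the mounting face of the last link; the fingertips stand 182 mm ahead of it and the grasp point (between the pads) lies 164 mm ahead of it; z points along the fingers, y is the line along which they close (so a half turn about z gives the same grasp; the last joint's range is limited). The gripper opens to 87 mm and grips with 3 to 60 N. Pads are 19 mm wide; open, the fingers measure 117 mm over their backs; the gripper's body (75 mm by 190 mm) begins 51 mm behind the grasp point.
Start: joints at [-1.385, 0.333, 0.04, 1.465, -0.013, 1.343, -0.059], TCP at [182.632, 623.794, 404.746] pointing down, gripper open.
Joint ranges: [-2.58, 2.58], [-0.38, 2.09], [-1.3, 1.39], [0.25, 2.4], [-1.5, 4.64], [0.08, 2.09], [-2.65, 2.65]. Speed limits (rad/s): [2.22, 2.22, 2.79, 2.79, 3.14, 3.14, 3.14].

INTERFACE

Orientations are given as a unit quaternion [w, x, y, z].
In Python, from station import telemetry, viewer, job gives the robot as it stands.
- The arm moves only by the shell command python3 -m jog 'ROWS' [OPENING] [FORCE]. ROWS is JSON, a list of rows, each a list of 2 entries, a list of its own where there are three numbers: the shift along the tool's x, y, z in units of 25 mm (1.0 is 25 mm), then the turn, a rotation vector about the tool's x, y, z in units of 8 degrees (1.0 is 8 degrees). A call has 1 to 10 rows; each row is the pose to reach, as a shift and turn from the pose commanded when the call began, along the tool's axes at that moment; what a row does not reach only later rows make up. A row lasts 1/8 s, in which the tool goes at most 62.5 mm and 10.7 degrees, less where a joint would pass 70% of its speed; a pose out of reach is approached as far as the arm can. A call with a gripper value outside its range is refused whole. OPENING is the opening, from -1 (shut) to 1 (fully open), so that 0 is half open, set as the call begins (- or left out, the last holds). The fingers move at their own pace and stop on an object; FORCE is the grip in N (left out, the last holds). Time passes only in rows, so rows that repeat a pose let the fingers close. It gives the time, the measured TCP pose, the force, the opening and the grip force at its end, in the units of the state.
- telemetry.get_state(): the state, without advancing time (a new reading comes with each control period).
- viewer.grab_frame(name): name is "scene" or "top" or "wrist"; returns the picture (400x640x3 uint8, red, green, blue); there is no depth.
- viewer.camera_info(name): a dict with "fx", "fy", "cx", "cy" (pixels), "R" (3x3) and "t" (3): a world point X has camera coordinates R X + t. Camera axes: x right, y down, z forward; pixel columns grow to the right and rows downward; lengths in mm; the calibration is good to about 2 mm. A picture is of the moment at which its call begins: read the wrist's pose just before it. camera_info takes no time and is no camera call; for the wrist camera it gives the pose at the moment of the call.
- job.hand_in(): hands the job in; it is judged then, once.
The state is a dict: "time_s": time; "joint_pos": joint angles; "joint_vel": joint speeds; "effort": joint torques, N m; "eef_pos": TCP position; "tcp_rot": TCP orientation; "force": force on the tool from outside, world axes, zero at the start; "wrist_torque": the same for the moment, N m; "width": opening from 0.0 (shut) to 1.0 (fully open); "grip_force": force on a finger pad.
Only numpy, scipy, OpenCV 4.12 (cv2) and the standard library are available. Lean on these libraries where they do the work, as an engineer would, in place of code of your own. Each camera call takes 0.05 s, during which the arm holds its last target. There are 200 camera calls.

TASK

The yellow block sits flush in the black nest of the fixture: take the C-shaped hook by its red handle, bring its pin under the nest and poke the block up through the access hole from below until the two spring catches hold it up. Then stand the hook upright on the bench again, lift the block out and lower it into its matching cut-out in the tray, fully home, before letting it go. Leave the other things on the bench alone.

Things in the scene. Friction and masses are not known exactly. Their poses are not given: they have to be found in the camera images.
- block_center (a point): Centre (half-way up) of the loose yellow block: 44 mm (its x) by 84 mm (its y) by 38 mm high, z up, about 150 g. Its corner towards -x,+y is cut away full height, 18 mm in x by 24 mm in y, so it fits nest and tray one way round only. It starts in the nest, axes as the fixture's, top flush with the rim.
- block: The block as a whole; origin at its underside's centre, 19 mm below block_center, same axes.
- fixture: Fixed fixture; origin at bench height below the nest's centre; z up, x from its open front to its grey back post. Black nest: x -35 to 35, y -60 to 60 mm, underside 78, rim 124 mm above the bench. Under it all is free from the front to the post (x 35 to 65, 54 mm wide, 124 high; foot plate 120 mm wide, 10 thick, x 30 to 90). Recess: floor at 86 mm, 38 deep, fits the block with 1.2 mm a side.
- catch (a point): Point between the two brass spring catches in the nest's end walls (y ends), at the height of their tops: 112 mm above the bench, 26 mm above the recess floor. They press on the block's ends (about 1.5 N each) and spring in about 5 mm under it once its underside is above this height; raise it 28 to 33 mm. Pushing up takes 3 to 7 N. Lowered too early it drops back.
- rim (a point): Centre of the nest's rim, 124 mm above the bench. Once caught, the block stands 26 mm above the rim, 150 mm above the bench (its centre 131 mm above the bench) and can be gripped across its 44 mm from above and lifted straight out.
- hole (a point): Lower mouth (centre) of the round 40 mm access hole through the 8 mm floor of the nest, at x 2, y -4 mm of the fixture, 78 mm above the bench, below the block's centre of mass; axes as the fixture's.
- hook: C-shaped aluminium hook, one rigid loose piece of about 360 g, 197 mm tall, standing upright; origin at its underside below the pin; z up, x to the open side of the C. Foot plate x -84 to 16, 64 wide, 10 thick; back column x -82 to -70; top arm 30 wide, z 148 to 157 mm, to x = 14.
- hook_handle (a point): Grip point of the hook, in the red handle on its top: 64 mm (x) by 26 mm (y) by 40 mm high (z 157 to 197 mm of the hook). The point is in its middle, 177 mm above the hook's underside, 20 mm behind (-x of) the pin. Grip it from above, across y. Axes as the hook's.
- hook_tip (a point): Top of the hook's upright steel pin (16 mm diameter with a flat 26 mm head, 44 mm long), 54 mm above its underside, 20 mm ahead (+x) of the handle point and 123 mm below it. The top arm's underside is 94 mm above it. With the tip 12 mm below the nest's underside the C slides over the nest from the front, the foot 12 mm above the bench and the top arm 10 mm above the raised block.
- tray: Fixed shadow tray, 150 mm (x) by 180 mm (y), grey with blue cut-outs, top 24 mm above the bench; origin at its underside's centre. A spanner lies fixed in it along its +x side.
- pocket (a point): Where the block's centre lies when fully home in the tray's keyed pocket (the large cut-out); its axes are those the block must then have. Pocket 12 mm deep (floor 12 mm above the bench), 2.5 mm clearance a side; this point is 31 mm above the bench. The block then stands 26 mm above the tray.
- screwdriver: screwdriver lying on the bench, 200 mm long, handle 30 mm thick at most; bystander
- spanner: steel spanner lying on the bench, 170 mm long; bystander
- bottle: white plastic bottle standing, 60 mm diameter, 160 mm tall; origin at its underside; bystander
- switchbox: loose black switch box with a toggle, 100 x 60 x 65 mm high; origin at its underside; bystander
- mallet: hammer lying on the bench, 240 mm long; bystander

How it is judged (in metres and radians):
On the way, in this order (a step that is already met when the one before it is completed fails the run):
1. the hook's pin pushes the block up out of the nest (z of block_center in the frame of fixture above 0.125 m and contact force between hook and block above 0.3 N and horizontal distance between block_center and fixture below 0.01 m), for 0.1 s.
2. the spring catches hold the block up, the pin withdrawn (z of block_center in the frame of fixture between 0.127 and 0.137 m and horizontal distance between block_center and fixture below 0.01 m and contact force between each of hook, the fingers and block below 0.05 N), for 0.2 s.
3. with the hook standing upright on the bench, the block is lowered into the pocket, still in the gripper (distance between block_center and pocket below 0.01 m and contact force between the fingers and block above 0.3 N and angle between hook_handle's own z axis and vertical below 0.06 rad and height (world z) of hook_handle below 0.182 m), for 0.05 s.
At the end, for the whole second after the job is handed in: The block lies flat in the tray's pocket, its centre within 5 mm of the fully-home point, level within 0.06 rad and aligned within 0.1 rad; the hook stands upright on the bench (its handle point 172 to 182 mm high, tilt under 0.06 rad); both are at rest (distance between block_center and pocket below 0.005 m and angle between each of block_center, hook_handle's own z axis and vertical below 0.06 rad and angle between the x axis of block_center and the x axis of pocket, either way round below 0.1 rad and linear speed of each of block, hook below 0.02 m/s and height (world z) of hook_handle between 0.172 and 0.182 m); the robot touches nothing.
It fails at once if another thing on the bench is moved by more than 30 mm (distance of any of screwdriver, spanner, bottle, switchbox, mallet from where it was at the start of the episode above 0.03 m).
It also fails if it takes over 72 s, if anything falls off the work surface, if the arm or the gripper's body presses on something with over 40 N, if the wrist force passes 120 N, or if a joint passes its speed limit or range.

## Working session

There is one attempt and no reset: what is moved stays moved. The work goes in short steps, Python scripts to look and compute and a shell command to move; the robot and the scene stay as the last step left them, time stands still between calls to the robot, and variables do not carry over. Pictures are saved under pics/ and viewed, at most 10 in all, crops included, and the job is handed in when it is done.

```bash
mkdir -p pics; ls
python3 - <<'E'
from station import telemetry, viewer
import cv2, numpy as np
s=telemetry.get_state(); print({k:np.round(v,3).tolist() for k,v in s.items()})
for n in("scene","top"):
    im=viewer.grab_frame(n); cv2.imwrite(f"pics/{n}0.png",im[:,:,::-1])
    c=viewer.camera_info(n); print(n,{k:np.round(v,3).tolist() for k,v in c.items()})
E
```

```text
pics
{'time_s': 0.0, 'joint_pos': [-1.385, 0.334, 0.04, 1.466, -0.013, 1.343, -0.059], 'joint_vel': [-0.001, 0.001, -0.0, -0.001, 0.001, 0.002, -0.001], 'effort': [-0.002, -65.635, 1.334, -40.38, -0.06, 0.045, 0.0], 'eef_pos': [182.583, 623.639, 403.852], 'tcp_rot': [-0.0, 0.142, 0.99, -0.001], 'force': [-0.093, 0.846, 0.489], 'wrist_torque': [0.013, -0.005, 0.028], 'grip_force': 0.0, 'width': 0.999}
scene {'fx': 509.345, 'fy': 509.345, 'cx': 312.764, 'cy': 190.203, 'R': [[-0.562, 0.827, -0.014], [0.581, 0.383, -0.718], [-0.588, -0.411, -0.696]], 't': [397.03, -214.874, 1621.958]}
top {'fx': 446.538, 'fy': 446.538, 'cx': 320.434, 'cy': 199.285, 'R': [[-0.006, -1.0, 0.001], [-0.977, 0.006, -0.213], [0.213, -0.002, -0.977]], 't': [-81.684, 582.349, 1180.308]}
```

View pics/scene0.png

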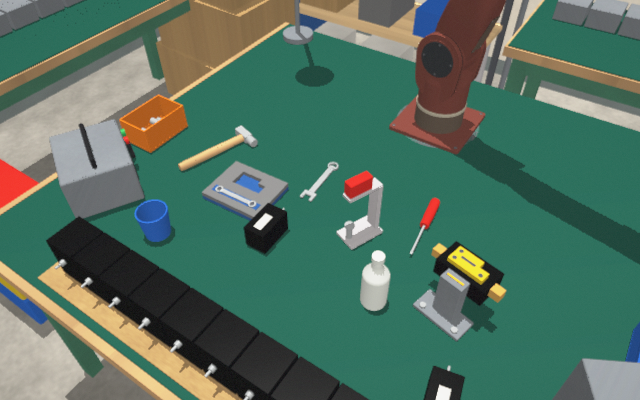

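View pics/top0.png

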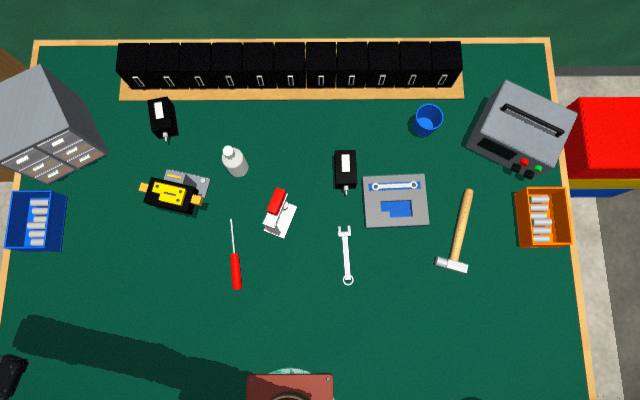

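The scene view shows the hook (handle at 358,185, pin at 349,228), the fixture (block at 467,262, post towards the camera), the tray (245,190) and the bystanders. The top view shows the handle at (277,203), the block at (172,193), the pocket at (397,209), the bottle at (235,160) and the screwdriver at (234,255).

```bash
cat > h.py <<'E'
import numpy as np, cv2
from station import telemetry, viewer
from scipy.spatial.transform import Rotation as R
def rot(q): return R.from_quat([q[1],q[2],q[3],q[0]])
def ray(px,z,c):
    px=np.atleast_2d(px).astype(float)
    d=np.c_[(px[:,0]-c["cx"])/c["fx"],(px[:,1]-c["cy"])/c["fy"],np.ones(len(px))]@np.array(c["R"])
    C=-np.array(c["R"]).T@np.array(c["t"]); z=np.broadcast_to(z,len(px))
    return C+d*((z-C[2])/d[:,2])[:,None]
def proj(X,c):
    v=np.atleast_2d(X)@np.array(c["R"]).T+np.array(c["t"]); return np.c_[v[:,0]/v[:,2]*c["fx"]+c["cx"],v[:,1]/v[:,2]*c["fy"]+c["cy"]]
def grab(n,f=None):
    c=viewer.camera_info(n); im=viewer.grab_frame(n)
    if f: cv2.imwrite(f"pics/{f}.png",im[:,:,::-1])
    return im,c,cv2.cvtColor(im,cv2.COLOR_RGB2HSV)
def blobs(m,amin=30):
    return sorted([k for k in cv2.findContours(m.astype(np.uint8),cv2.RETR_EXTERNAL,cv2.CHAIN_APPROX_NONE)[0] if cv2.contourArea(k)>amin],key=cv2.contourArea,reverse=True)
def rect(k,z,c):
    P=ray(k.reshape(-1,2),z,c)[:,:2].astype(np.float32)
    (x,y),(w,h),a=cv2.minAreaRect(P); L,W=max(w,h),min(w,h); a=a if w>=h else a+90
    return np.round([x,y,L,W,(a+90)%180-90],1)  # centre, long, short, long axis yaw in deg
def go(grasp,yaw):
    """shift/turn (jog units) to bring grasp point there, pointing down, tool y axis at yaw deg (mod 180)"""
    s=telemetry.get_state(); r=rot(s["tcp_rot"]); p=np.array(s["eef_pos"])
    cand=[]
    for a in (yaw,yaw+180):
        t=np.deg2rad(a); y=np.array([np.cos(t),np.sin(t),0]); z=np.array([0,0,-1.]); 
        q=R.from_matrix(np.c_[np.cross(y,z),y,z]); cand.append((r.inv()*q).as_rotvec(degrees=True)/8)
    w=min(cand,key=np.linalg.norm); T=np.array(grasp)+[0,0,164]
    print("t",round(s["time_s"],2),"grasp",np.round(p+r.apply([0,0,164]),1),"shift",np.round(r.inv().apply(T-p)/25,3),"turn",np.round(w,3),"or",np.round(max(cand,key=np.linalg.norm),2),"F",np.round(s["force"],1),"w",round(s["width"],3),"g",s["grip_force"])
E
python3 - <<'E'
from h import *
im,c,hsv=grab("top"); H,S,V=[hsv[:,:,i].astype(int) for i in range(3)]
red=((H<8)|(H>172))&(S>150)&(V>90)
for k in blobs(red[:300,220:300],20): k=k+[220,0]; print("red",k.mean((0,1)),rect(k,197,c))
yel=(H>20)&(H<35)&(S>150)&(V>120)
for k in blobs(yel[150:250,120:230],10): k=k+[120,150]; print("yel",k.mean((0,1)),rect(k,124,c))
blue=(H>100)&(H<125)&(S>120)&(V>60)
for k in blobs(blue[160:240,350:440],10): k=k+[350,160]; print("blue",k.mean((0,1)),rect(k,24,c))
print("bottle",ray([230,150],160,c))
w=viewer.camera_info("wrist"); print({k:np.round(v,2).tolist() for k,v in w.items()})
z=np.vstack([im[160:250,120:320],im[160:250,340:540]]); cv2.imwrite("pics/z.png",cv2.resize(z,None,fx=3.2,fy=3.2,interpolation=cv2.INTER_CUBIC)[:,:,::-1])
E
```

```text
red [235.42857143 271.02380952] [378.2 119.6  85.8  22.    7.1]
red [276.125    200.546875] [549.7  24.6  66.6  29.6 -21.9]
yel [168.69662921 192.6741573 ] [587.6 319.3  88.5  46.9  76.5]
yel [195.53846154 199.07692308] [570.9 244.8  21.5  19.9  79.3]
yel [143.16 186.84] [605.2 386.3  20.1  19.  -14.5]
blue [396.47126437 208.13793103] [ 561.6 -300.8   85.6   47.4  -87.7]
blue [394.       188.546875] [ 620.8 -298.1   92.8    4.7  -87.7]
blue [370.21052632 187.15789474] [ 625.8 -230.4   19.6   11.4    7.5]
blue [418.05263158 184.68421053] [ 6.324e+02 -3.677e+02  2.090e+01  1.170e+01 -4.000e-01]
bottle [[694.45973044 151.35018526 160.        ]]
{'fx': 295.57, 'fy': 295.57, 'cx': 317.09, 'cy': 200.05, 'R': [[0.28, 0.96, -0.0], [0.92, -0.27, 0.28], [0.27, -0.08, -0.96]], 't': [-649.82, -32.89, 389.65]}
```

View pics/z.png

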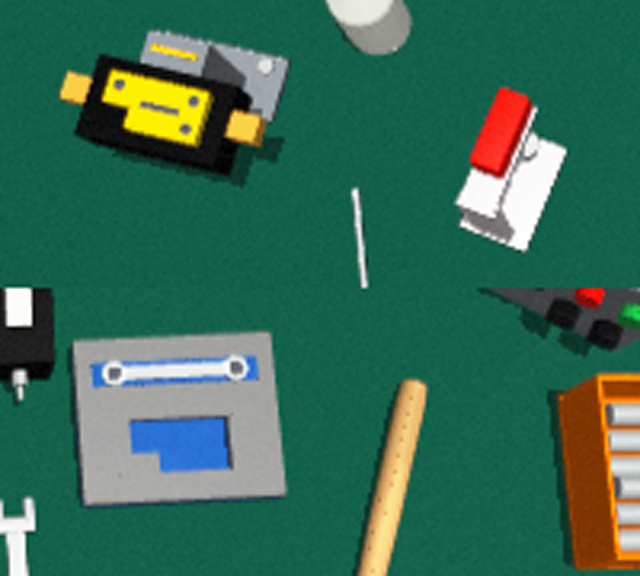

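The zoom shows the fixture's notch at lower left, with the post up the image. The tray pocket's notch is also at lower left, and the hook's pin lies up-right of its column. The measured sizes agree with those given, so I'm moving towards the hook.

```bash
python3 -c "
from h import *
go([535,35,290],68.1)"
```

```text
t 0.15 grasp [182.5 623.5 240.1] shift [-20.145 -18.641  -1.973] turn [-0.009  0.001  0.698] or [-0.00e+00 -1.00e-02 -2.18e+01] F [ 0.2  0.2 -0. ] w 0.999 g 0.0
```

```bash
python3 -m jog '[[[-2,-1.8,-2],[0,0,0]],[[-20.1,-18.6,-2],[0,0,0.7]],[[-20.1,-18.6,-2],[0,0,0.7]],[[-20.1,-18.6,-2],[0,0,0.7]],[[-20.1,-18.6,-2],[0,0,0.7]],[[-20.1,-18.6,-2],[0,0,0.7]],[[-20.1,-18.6,-2],[0,0,0.7]],[[-20.1,-18.6,-2],[0,0,0.7]],[[-20.1,-18.6,-2],[0,0,0.7]],[[-20.1,-18.6,-2],[0,0,0.7]]]'; python3 -c "
from h import *
go([535,35,290],68.1)"
```

```text
time_s: 1.4
eef_pos: [497.8, 96.3, 453.4]
tcp_rot: [0.0, 0.19, 0.982, 0.0]
force: [0.9, 0.2, -0.4]
width: 1.002
grip_force: 0.0
t 1.4 grasp [497.8  96.4 289.4] shift [-2.295 -1.719 -0.023] turn [ 0.004  0.001 -0.   ] or [ 0.00e+00 -1.00e-02  2.25e+01] F [ 0.9  0.2 -0.4] w 1.002 g 0.0
```

```bash
python3 -m jog '[[[-2.3,-1.7,0],[0,0,0]],[[-2.3,-1.7,0],[0,0,0]],[[-2.3,-1.7,0],[0,0,0]],[[-2.3,-1.7,0],[0,0,0]]]'
python3 - <<'E'
from h import *
im,c,hsv=grab("wrist","w1"); H,S,V=[hsv[:,:,i].astype(int) for i in range(3)]
red=((H<8)|(H>172))&(S>150)&(V>90)
for k in blobs(red,100): print("red",k.mean((0,1)),cv2.boundingRect(k),rect(k,197,c))
go([549.7,24.6,290],68.1)
E
```

```text
time_s: 1.9
eef_pos: [534.3, 39.0, 453.1]
tcp_rot: [-0.0, 0.189, 0.982, 0.0]
force: [-0.1, -0.4, 0.4]
width: 1.0
grip_force: 0.0
red [309.74129353 226.57711443] (295, 188, 30, 78) [546.7  27.4  70.1  24.8 -21.4]
red [357.69942197  32.79190751] (333, 0, 50, 73) [422.4 115.8  53.6  14.8   7.2]
t 1.95 grasp [534.2  39.1 289.2] shift [-0.786 -0.306 -0.034] turn [ 0.002 -0.005  0.017] or [ 1.000e-02  0.000e+00 -2.248e+01] F [-0.2  0.6 -0.4] w 0.999 g 0.0
```

View pics/w1.png

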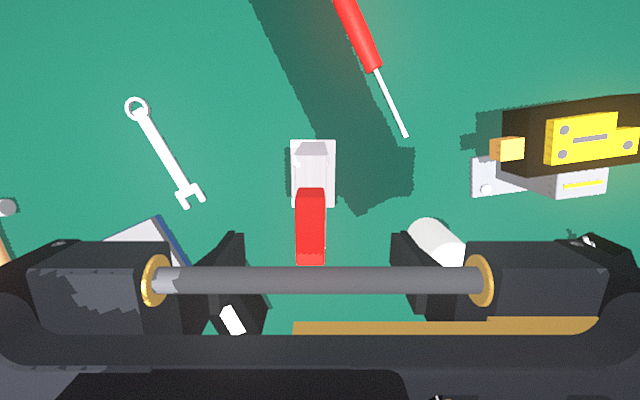

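The wrist view shows the handle at (295-325, 188-265), lined up between the fingers. Its front end is close to the gripper's bar. I'll check the shading along the handle to find its top face.

Run:
```python
from h import *
im=cv2.imread("pics/w1.png")[:,:,::-1]; c=viewer.camera_info("wrist")
for r in range(182,272,3): print(r,im[r,311].tolist(),end=" ")
p=np.array([549.7,24.6]); a=np.deg2rad(-21.6); u=np.array([np.cos(a),np.sin(a)])
for d in(-32,32):
  for z in (157,197): print(d,z,proj([*(p+d*u),z],c))
```

```text
182 [243, 238, 243] 185 [244, 244, 247] 188 [220, 47, 41] 191 [221, 59, 55] 194 [223, 65, 56] 197 [236, 73, 71] 200 [249, 69, 64] 203 [250, 72, 71] 206 [250, 73, 65] 209 [249, 69, 67] 212 [249, 66, 58] 215 [249, 69, 65] 218 [249, 67, 61] 221 [249, 69, 63] 224 [250, 74, 69] 227 [249, 72, 68] 230 [249, 70, 62] 233 [249, 69, 62] 236 [249, 72, 65] 239 [250, 71, 65] 242 [250, 65, 63] 245 [249, 64, 60] 248 [250, 70, 62] 251 [248, 62, 59] 254 [255, 89, 78] 257 [255, 97, 88] 260 [255, 96, 88] 263 [255, 92, 81] 266 [72, 142, 130] 269 [120, 112, 114] -32 157 [[308.49963257 184.79926259]]
-32 197 [[307.18607054 195.92571656]]
32 157 [[309.22981935 246.25941881]]
32 197 [[308.11313132 265.65177972]]
```

```bash
python3 -c "
from h import *
go([550.7,25.8,179],68.5)"
```

```text
t 1.95 grasp [534.2  39.1 289.2] shift [-0.808 -0.248  4.406] turn [ 0.002 -0.004 -0.033] or [-1.000e-02 -0.000e+00  2.247e+01] F [-0.2  0.6 -0.4] w 0.999 g 0.0
```

```bash
python3 -m jog '[[[-0.81,-0.25,2],[0,0,-0.03]],[[-0.81,-0.25,3.5],[0,0,-0.03]],[[-0.81,-0.25,4.2],[0,0,-0.03]],[[-0.81,-0.25,4.4],[0,0,-0.03]],[[-0.81,-0.25,4.4],[0,0,-0.03]],[[-0.81,-0.25,4.4],[0,0,-0.03]]]'; python3 -m jog '[[[0,0,0],[0,0,0]],[[0,0,0],[0,0,0]],[[0,0,0],[0,0,0]],[[0,0,0],[0,0,0]],[[0,0,0],[0,0,0]],[[0,0,0],[0,0,0]],[[0,0,0],[0,0,0]],[[0,0,0],[0,0,0]]]' -1 60;  python3 -c "
from h import *
go([550.7,25.8,179],68.5)"
```

```text
time_s: 2.7
eef_pos: [551.6, 24.1, 344.6]
tcp_rot: [0.001, 0.188, 0.982, 0.001]
force: [0.3, 0.9, -1.5]
width: 0.998
grip_force: 0.0
time_s: 3.7
eef_pos: [551.2, 24.0, 343.3]
tcp_rot: [0.0, 0.188, 0.982, -0.0]
force: [0.9, 0.2, -1.0]
width: 0.293
grip_force: 60.0
t 3.7 grasp [551.3  23.9 179.3] shift [0.047 0.06  0.011] turn [-0.001  0.001 -0.022] or [ 0.    0.   22.48] F [ 0.9  0.2 -1. ] w 0.293 g 59.96462198658264
```

```bash
python3 -m jog '[[[0,0,-0.5],[0,0,0]],[[0,0,-1.5],[0,0,0]],[[0,0,-3],[0,0,0]],[[0,0,-4],[0,0,0]],[[0,0,-4],[0,0,0]],[[0,0,-4],[0,0,0]]]';  python3 -c "
from h import *
go([540,150,280],76.4)"
```

```text
time_s: 4.45
eef_pos: [550.9, 24.0, 442.4]
tcp_rot: [-0.001, 0.188, 0.982, -0.0]
force: [0.3, -0.2, -3.6]
width: 0.295
grip_force: 60.0
t 4.45 grasp [550.7  24.  278.4] shift [ 2.265  4.521 -0.066] turn [-0.004 -0.008 -1.01 ] or [-1.000e-02  1.000e-02  2.149e+01] F [ 0.3 -0.2 -3.6] w 0.295 g 59.96143096679589
```

```bash
python3 -m jog '[[[0.8,1.5,0],[0,0,-0.5]],[[1.6,3,0],[0,0,-1]],[[2.27,4.5,0],[0,0,-1]],[[2.27,4.5,0],[0,0,-1]],[[2.27,4.5,0],[0,0,-1]],[[2.27,4.5,0],[0,0,-1]]]'
python3 - <<'E'
from h import *
im,c,hsv=grab("wrist","w2"); H,S,V=[hsv[:,:,i].astype(int) for i in range(3)]
yel=(H>20)&(H<35)&(S>150)&(V>120)
for k in blobs(yel,100): print("yel",k.mean((0,1)),cv2.boundingRect(k),rect(k,124,c))
E
```

```text
time_s: 5.2
eef_pos: [540.1, 148.2, 442.9]
tcp_rot: [-0.0, 0.12, 0.993, -0.0]
force: [0.5, -0.4, -2.8]
width: 0.294
grip_force: 60.0
yel [484.59288538 196.93280632] (441, 173, 91, 46) [587.5 319.2  93.4  48.7  76.2]
```

View pics/w2.png

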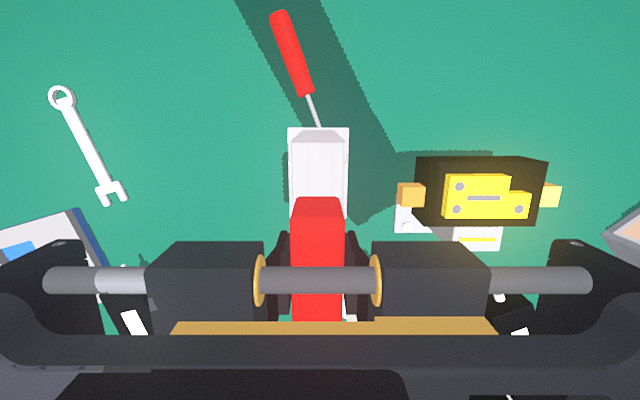

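The block in the wrist view at (485,197) gives the same centre as the top view, (587.5,319.2) with y yaw 76.2°. The hook hangs straight in the gripper.

```bash
python3 -c "
from h import *
go([495.5,337.5,280],76.3)"
```

```text
t 5.25 grasp [540.1 148.2 279.1] shift [ 3.541  6.927 -0.04 ] turn [-0.003 -0.002 -0.012] or [-0.000e+00  1.000e-02  2.249e+01] F [ 0.1 -0.2 -3. ] w 0.295 g 59.97331225691596
```

```bash
python3 -m jog '[[[2,0,0],[0,0,0]],[[3.5,1,0],[0,0,0]],[[3.54,3,0],[0,0,0]],[[3.54,5,0],[0,0,0]],[[3.54,6.5,0.5],[0,0,0]],[[3.54,6.93,1.5],[0,0,0]],[[3.54,6.93,2.5],[0,0,0]],[[3.54,6.93,3.3],[0,0,0]],[[3.54,6.93,3.5],[0,0,0]],[[3.54,6.93,3.5],[0,0,0]]]'
python3 - <<'E'
from h import *
go([495.5,337.5,191.5],76.3); go([570.3,319.3,191.5],76.3)
im,c,hsv=grab("scene","s1")
u=np.array([.9716,-.2368,0]);v=np.array([.2368,.9716,0]);F=np.array([587.5,319.2,0])
print(proj([F+2*u-4*v+[0,0,78],F-35*u-60*v+[0,0,78],F-35*u+60*v+[0,0,78], [495.5+18.75*.9716,337.5-18.75*.2368,66]],c))
cv2.imwrite("pics/s1z.png",cv2.resize(im[180:350,360:600],None,fx=3.3,fy=3.3,interpolation=cv2.INTER_CUBIC)[:,:,::-1])
E
```

```text
time_s: 6.5
eef_pos: [495.3, 338.4, 356.1]
tcp_rot: [0.0, 0.119, 0.993, -0.0]
force: [-0.2, -1.0, -2.8]
width: 0.295
grip_force: 60.0
t 6.5 grasp [495.3 338.4 192.1] shift [-0.017 -0.033  0.025] turn [-0.     0.001 -0.003] or [ 0.   0.  22.5] F [-0.2 -1.  -2.8] w 0.295 g 59.979189521909575
t 6.5 grasp [495.3 338.4 192.1] shift [-3.096 -0.03   0.025] turn [-0.     0.001 -0.003] or [ 0.   0.  22.5] F [-0.2 -1.  -2.8] w 0.295 g 59.979189521909575
[[464.65160281 279.70103649]
 [453.77832313 255.34880028]
 [500.38453919 288.26899083]
 [484.3134575  263.68250778]]
```

View pics/s1z.png

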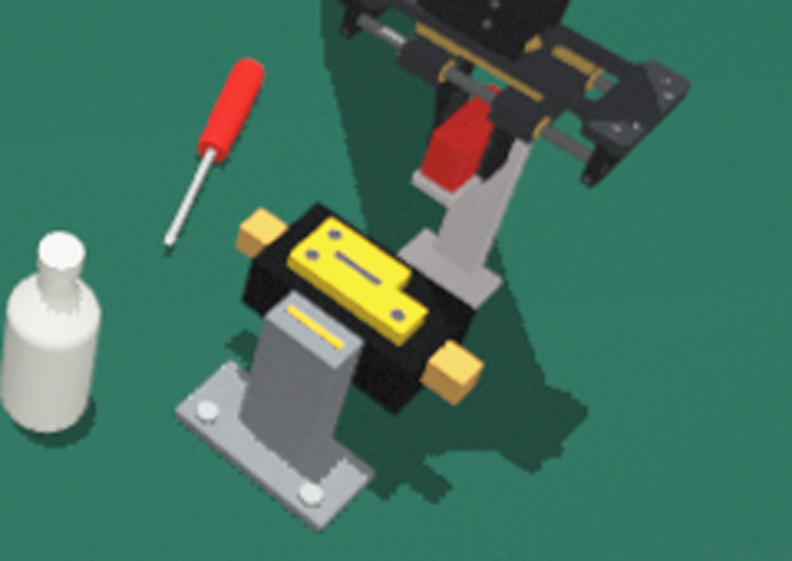

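The hook stands centred in front of the nest (foot at about zoom 450,270), level and clear of everything. I'll slide it in next.

```bash
python3 -m jog '[[[-0.6,-0.03,0],[0,0,0]],[[-1.3,-0.03,0],[0,0,0]],[[-2,-0.03,0.02],[0,0,0]],[[-2.7,-0.03,0.02],[0,0,0]],[[-3.1,-0.03,0.02],[0,0,0]],[[-3.1,-0.03,0.02],[0,0,0]],[[-3.1,-0.03,0.02],[0,0,0]]]'
python3 - <<'E'
from h import *
go([570.3,319.3,191.5],76.3)
im,c,hsv=grab("scene","s2")
cv2.imwrite("pics/s2z.png",cv2.resize(im[180:350,360:600],None,fx=3.3,fy=3.3,interpolation=cv2.INTER_CUBIC)[:,:,::-1])
E
```

```text
time_s: 7.42
eef_pos: [569.7, 320.1, 355.2]
tcp_rot: [-0.0, 0.119, 0.993, 0.0]
force: [0.5, 0.8, -3.4]
width: 0.297
grip_force: 60.0
t 7.42 grasp [569.6 320.1 191.2] shift [-0.03  -0.024 -0.013] turn [-0.    -0.004  0.006] or [ 1.000e-02 -0.000e+00 -2.249e+01] F [ 0.5  0.8 -3.4] w 0.297 g 59.98053537114174
```

View pics/s2z.png

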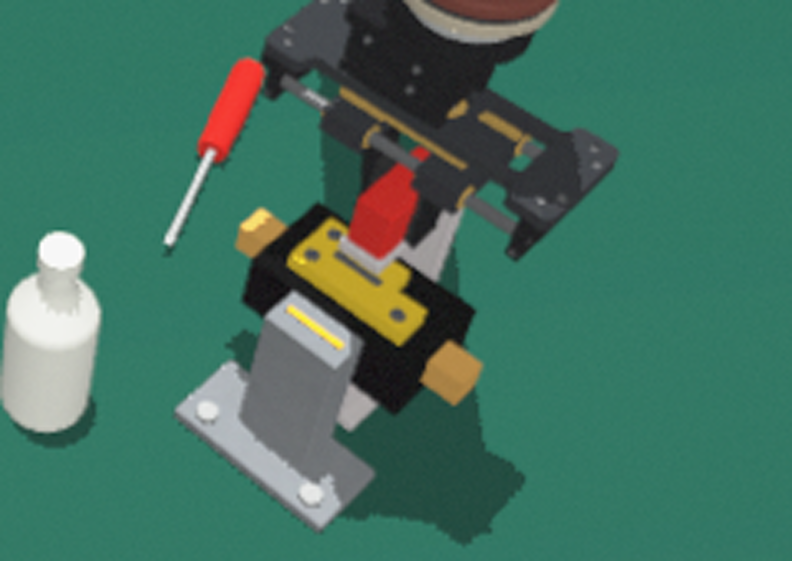

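The hook is in, its arm over the block (zoom 370,250) and nothing touching. I'll push up, starting gently to check the force.

```bash
python3 -m jog '[[[-0.03,-0.02,-0.25],[0,0,0]],[[-0.03,-0.02,-0.5],[0,0,0]],[[-0.03,-0.02,-0.7],[0,0,0]],[[-0.03,-0.02,-0.7],[0,0,0]]]'; python3 -m jog '[[[0,0,-0.12],[0,0,0]],[[0,0,-0.25],[0,0,0]],[[0,0,-0.35],[0,0,0]],[[0,0,-0.35],[0,0,0]]]';python3 -c "
from h import *
go([570.3,319.3,241.8],76.3)"
```

```text
time_s: 7.98
eef_pos: [570.8, 319.1, 373.6]
tcp_rot: [0.0, 0.119, 0.993, 0.0]
force: [1.0, -0.0, -3.2]
width: 0.293
grip_force: 60.0
time_s: 8.48
eef_pos: [570.8, 319.0, 381.8]
tcp_rot: [0.0, 0.119, 0.993, 0.0]
force: [-0.1, -0.1, -3.9]
width: 0.292
grip_force: 60.0
t 8.47 grasp [570.9 319.  217.8] shift [ 0.023  0.006 -0.959] turn [0.002 0.002 0.002] or [ -0.    0.  -22.5] F [-0.1 -0.1 -3.9] w 0.292 g 59.98071393383725
```

```bash
python3 -m jog '[[[0,0,-0.1],[0,0,0]],[[0,0,-0.2],[0,0,0]],[[0,0,-0.3],[0,0,0]],[[0,0,-0.3],[0,0,0]]]';python3 - <<'E'
from h import *
go([570.3,319.3,241.8],76.3)
im,c,hsv=grab("scene","s3")
a=cv2.imread("pics/s2.png")[:,:,::-1]; z=np.hstack([a[230:310,410:530],im[230:310,410:530]])
cv2.imwrite("pics/s3z.png",cv2.resize(z,None,fx=3.3,fy=3.3,interpolation=cv2.INTER_CUBIC)[:,:,::-1])
E
```

```text
time_s: 8.98
eef_pos: [570.6, 319.1, 389.1]
tcp_rot: [-0.0, 0.119, 0.993, -0.0]
force: [-0.7, -0.5, -4.6]
width: 0.292
grip_force: 60.0
t 8.97 grasp [570.6 319.1 225.1] shift [ 0.015  0.005 -0.668] turn [-0.001 -0.002  0.003] or [  0.   -0.  -22.5] F [-0.7 -0.5 -4.6] w 0.292 g 59.97923971837736
```

View pics/s3z.png

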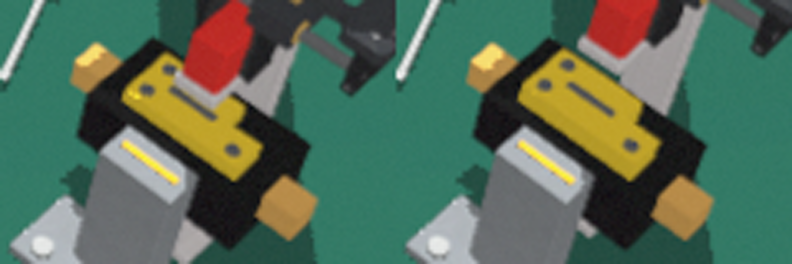

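In the second crop the block stands about 3 px (about 12 mm) higher than in the first, as expected, so the push works. I'll continue to about 30.5 mm.

```bash
python3 -m jog '[[[0,0,-0.15],[0,0,0]],[[0,0,-0.3],[0,0,0]],[[0,0,-0.45],[0,0,0]],[[0,0,-0.6],[0,0,0]],[[0,0,-0.67],[0,0,0]],[[0,0,-0.67],[0,0,0]],[[0,0,-0.67],[0,0,0]]]';python3 - <<'E'
from h import *
go([570.3,319.3,241.8],76.3)
im,c,hsv=grab("scene","s4")
def col(f): # yellow blob of the block: top and bottom rows
    h=cv2.cvtColor(f,cv2.COLOR_RGB2HSV).astype(int); m=(h[...,0]>20)&(h[...,0]<35)&(h[...,1]>150)&(h[...,2]>90)
    k=blobs(m[200:310,410:540],20)[0].reshape(-1,2)+[410,200]; return k.min(0),k.max(0),k[np.argmax(k[:,0])]
for n in "s1","s2","s3","s4": print(n,*col(cv2.imread(f"pics/{n}.png")[:,:,::-1]))
u=np.array([.9716,-.2368,0]);v=np.array([.2368,.9716,0]);F=np.array([587.5,319.2,0])
for z in(124,138,150,154.5): print(z,proj([F+22*u+42*v+[0,0,z]],c),proj([F+22*u-42*v+[0,0,z]],c))
E
```

```text
time_s: 9.9
eef_pos: [570.8, 319.0, 405.8]
tcp_rot: [0.0, 0.119, 0.993, 0.0]
force: [0.2, -0.7, -5.3]
width: 0.294
grip_force: 60.0
t 9.9 grasp [570.8 319.1 241.8] shift [0.02  0.005 0.   ] turn [0.001 0.    0.002] or [ -0.    0.  -22.5] F [ 0.2 -0.7 -5.3] w 0.294 g 59.98022835141455
s1 [447 245] [489 284] [489 274]
s2 [447 246] [489 284] [489 274]
s3 [447 245] [489 284] [489 274]
s4 [447 241] [492 284] [492 268]
124 [[482.10900973 285.44698184]] [[448.16246868 261.0424593 ]]
138 [[483.63870897 281.32164194]] [[449.31512905 256.86900169]]
150 [[484.97343389 277.72211476]] [[450.3201089  253.23025353]]
154.5 [[485.47967966 276.35685561]] [[450.70110027 251.8507914 ]]
```

Run:
```python
from h import *
a=[cv2.cvtColor(cv2.resize(cv2.imread(f"pics/s{i}.png"),None,fx=8,fy=8,interpolation=cv2.INTER_CUBIC),cv2.COLOR_BGR2GRAY) for i in (2,3,4)]
for n,(x0,x1,y0,y1) in {"scr":(474,487,270,281),"left":(455,478,256,272)}.items():
    T=a[0][y0*8:y1*8,x0*8:x1*8]
    for b in a[1:]:
        r=cv2.matchTemplate(b[(y0-15)*8:(y1+6)*8,(x0-6)*8:(x1+8)*8],T,cv2.TM_CCOEFF_NORMED); _,m,_,p=cv2.minMaxLoc(r); print(n,round(m,2),p[0]/8-6,p[1]/8-15)
c=viewer.camera_info("scene")
# handle front top edge in scene: red extents for s2..s4
for i in (2,3,4):
    h=cv2.cvtColor(cv2.imread(f"pics/s{i}.png"),cv2.COLOR_BGR2HSV).astype(int); m=((h[...,0]<8)|(h[...,0]>172))&(h[...,1]>150)&(h[...,2]>60)
    k=blobs(m[200:280,455:500],20)[0].reshape(-1,2)+[455,200]; print(i,k.min(0),k.max(0), "lowest",k[np.argmax(k[:,1])])
u=np.array([.9716,-.2368,0]);v=np.array([.2368,.9716,0]);
for i,(g,z) in {2:((569.6,320.1),191.2),4:((570.8,319.1),241.8)}.items():
    P=np.array([*g,0])-1.25*u+32*u; print(i,[np.round(proj(P+s*13*v+[0,0,z-2.3-20],c),1).tolist() for s in(-1,1)])
```

```text
scr 0.96 0.875 -1.125
scr 0.91 3.125 -5.875
left 0.85 0.375 -1.0
left 0.73 2.375 1.875
2 [466 230] [486 257] lowest [474 257]
3 [468 218] [489 246] lowest [476 246]
4 [470 212] [492 241] lowest [479 241]
2 [[[465.0, 252.3]], [[475.8, 259.8]]]
4 [[[469.3, 236.1]], [[480.6, 243.6]]]
```

Run:
```python
import cv2,numpy as np
z=np.hstack([cv2.imread(f"pics/s{i}.png")[228:312,430:510] for i in(1,4)]); cv2.imwrite("pics/s4z.png",cv2.resize(z,None,fx=5,fy=5,interpolation=cv2.INTER_CUBIC))
```

```text
(no output)
```

View pics/s4z.png

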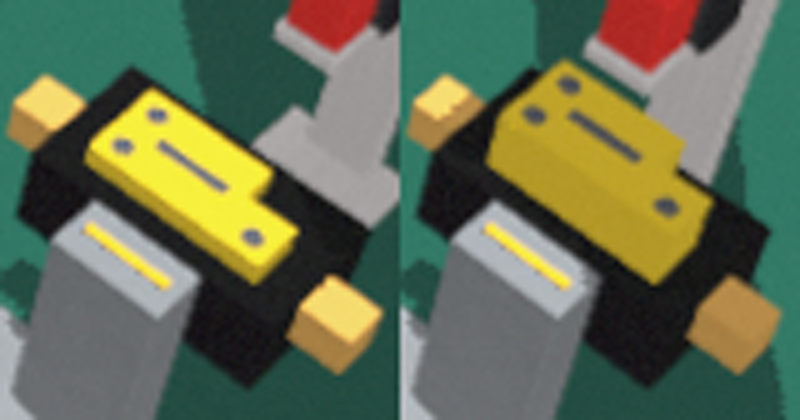

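The right crop shows the block up and level: top corners at px (483.6,275.4) and (451,252) match a top height of about 154.5 mm, and the base at (481,285) matches the 124 mm rim. The left crop suggests it sat a little proud at the start, which explains the late contact. I'll lower the pin now.

```bash
python3 -m jog '[[[0,0,0.1],[0,0,0]],[[0,0,0.3],[0,0,0]],[[0,0,0.7],[0,0,0]],[[0,0,1.3],[0,0,0]],[[0,0,1.8],[0,0,0]],[[0,0,2.02],[0,0,0]],[[0,0,2.02],[0,0,0]],[[0,0,2.02],[0,0,0]]]';python3 - <<'E'
from h import *
go([493,338,191.5],76.3)
im,c,hsv=grab("scene","s5")
a=[cv2.cvtColor(cv2.resize(cv2.imread(f"pics/s{i}.png"),None,fx=8,fy=8,interpolation=cv2.INTER_CUBIC),cv2.COLOR_BGR2GRAY) for i in (2,5)]
x0,x1,y0,y1=474,487,270,281; T=a[0][y0*8:y1*8,x0*8:x1*8]
r=cv2.matchTemplate(a[1][(y0-15)*8:(y1+6)*8,(x0-6)*8:(x1+8)*8],T,cv2.TM_CCOEFF_NORMED); _,m,_,p=cv2.minMaxLoc(r); print(round(m,2),p[0]/8-6,p[1]/8-15)
E
```

```text
time_s: 10.95
eef_pos: [570.9, 319.0, 355.8]
tcp_rot: [0.0, 0.119, 0.993, 0.0]
force: [0.6, 0.4, -3.3]
width: 0.295
grip_force: 60.0
t 10.95 grasp [571.  319.1 191.8] shift [ 3.208 -0.     0.01 ] turn [0.004 0.004 0.002] or [-1.00e-02  1.00e-02 -2.25e+01] F [ 0.6  0.4 -3.3] w 0.295 g 59.98130004911218
0.92 2.5 -4.375
```

The block dropped only 1.5 px (about 5 mm), so the catches are holding it. I'll withdraw the hook and carry it back to its old spot.

```bash
python3 -m jog '[[[0.5,0,0],[0,0,0]],[[1.2,0,0],[0,0,0]],[[2.2,0,0],[0,0,0]],[[3.2,0,0],[0,0,0]],[[3.6,0,-0.5],[0,0,0]],[[3.6,0,-2],[0,0,0]],[[3.6,0,-3],[0,0,0]],[[3.6,0,-3],[0,0,0]]]';python3 -c "
from h import *
go([548,26,266],76.3);go([548,26,179.8],76.3)"
```

```text
time_s: 12.0
eef_pos: [483.7, 340.3, 433.2]
tcp_rot: [0.002, 0.119, 0.993, 0.002]
force: [-0.1, 0.1, -3.5]
width: 0.291
grip_force: 60.0
t 12.0 grasp [484.3 340.9 269.2] shift [ -5.473 -11.608   0.093] turn [0.03  0.02  0.001] or [ -0.03   0.05 -22.5 ] F [-0.1  0.1 -3.5] w 0.291 g 59.97567044447351
t 12.0 grasp [484.3 340.9 269.2] shift [ -5.464 -11.622   3.54 ] turn [0.03  0.02  0.001] or [ -0.03   0.05 -22.5 ] F [-0.1  0.1 -3.5] w 0.291 g 59.97567044447351
```

```bash
python3 -m jog '[[[0,-2,0.1],[0,0,0]],[[0,-4.4,0.1],[0,0,0]],[[-0.8,-6.8,0.1],[0,0,0]],[[-2.8,-8.6,0.1],[0,0,0]],[[-4.6,-10.2,0.1],[0,0,0]],[[-5.5,-11.6,0.1],[0,0,0]],[[-5.5,-11.6,0.1],[0,0,0]],[[-5.5,-11.6,0.1],[0,0,0]],[[-5.5,-11.6,1.5],[0,0,0]],[[-5.5,-11.6,2.7],[0,0,0]]]';python3 -m jog '[[[0,0,0],[0,0,0]],[[0,0,0],[0,0,0]]]'; python3 -c "
from h import *
go([548,26,179.8],76.3)"
```

```text
time_s: 13.25
eef_pos: [547.7, 27.8, 361.5]
tcp_rot: [-0.0, 0.118, 0.993, 0.0]
force: [0.8, -0.3, -3.1]
width: 0.296
grip_force: 60.0
time_s: 13.5
eef_pos: [548.5, 26.8, 363.9]
tcp_rot: [0.0, 0.118, 0.993, 0.0]
force: [0.8, 0.0, -2.5]
width: 0.293
grip_force: 60.0
t 13.5 grasp [548.7  26.9 199.9] shift [ 0.012 -0.036  0.803] turn [0.004 0.006 0.012] or [-1.000e-02  1.000e-02 -2.249e+01] F [ 0.8  0.  -2.5] w 0.293 g 59.98002950036607
```

```bash
python3 -m jog '[[[0,0,0.3],[0,0,0]],[[0,0,0.6],[0,0,0]],[[0,0,0.75],[0,0,0]],[[0,0,0.8],[0,0,0]],[[0,0,0.8],[0,0,0]],[[0,0,0.8],[0,0,0]]]'; python3 -c "
from h import *
go([548,26,179.3],76.3)"
```

```text
time_s: 14.25
eef_pos: [548.6, 26.0, 343.4]
tcp_rot: [0.001, 0.119, 0.993, 0.0]
force: [1.3, -0.2, 4.7]
width: 0.296
grip_force: 60.0
t 14.25 grasp [548.8  26.  179.4] shift [ 0.023 -0.004  0.004] turn [0.003 0.007 0.002] or [-1.00e-02  0.00e+00 -2.25e+01] F [ 1.3 -0.2  4.7] w 0.296 g 59.97554842972022
```

```bash
python3 -m jog '[[[0,0,0],[0,0,0]],[[0,0,0],[0,0,0]],[[0,0,0],[0,0,0]],[[0,0,0],[0,0,0]],[[0,0,0],[0,0,0]],[[0,0,-0.5],[0,0,0]],[[0,0,-1.5],[0,0,0]],[[0,0,-3],[0,0,0]],[[0,0,-5],[0,0,0]],[[0,0,-5],[0,0,0]]]' 1 20; python3 -c "
from h import *
u=np.array([.9716,-.2368,0])
go(np.array([587.5,319.2,260])-20*u,-13.7)"
```

```text
time_s: 15.5
eef_pos: [549.0, 25.5, 472.4]
tcp_rot: [0.003, 0.119, 0.993, 0.001]
force: [0.5, 0.3, -0.5]
width: 0.998
grip_force: 0.0
t 15.5 grasp [550.1  25.8 308.4] shift [ 2.099 11.773  1.964] turn [ 0.054  0.014 11.25 ] or [-1.000e-02  5.000e-02 -1.125e+01] F [ 0.5  0.3 -0.5] w 0.998 g 0.0
```

```bash
python3 -m jog '[[[0.3,1,0],[0,0,1.2]],[[0.6,3,0],[0,0,2.4]],[[1,5,0],[0,0,3.7]],[[1.5,7,0.2],[0,0,5]],[[1.6,8.5,0.6],[0,0,6.3]],[[1.6,9.5,1.2],[0,0,7.6]],[[1.6,9.8,1.6],[0,0,8.9]],[[1.6,9.8,1.6],[0,0,10.1]],[[1.6,9.8,1.6],[0,0,11.25]],[[1.6,9.8,1.6],[0,0,11.25]]]'; python3 -m jog '[[[0,0,0],[0,0,0]],[[0,0,0],[0,0,0]]]'
python3 - <<'E'
from h import *
im,c,hsv=grab("wrist","w3"); H,S,V=[hsv[:,:,i].astype(int) for i in range(3)]
yel=(H>20)&(H<35)&(S>150)&(V>90)
for k in blobs(yel,100): print("yel",k.mean((0,1)),cv2.boundingRect(k),rect(k,150,c))
go([587.5,319.2,260],-13.7); go([587.5,319.2,146],-13.7)
print(np.round(telemetry.get_state()["joint_pos"],2))
E
```

```text
time_s: 16.75
eef_pos: [567.2, 273.7, 427.4]
tcp_rot: [0.0, 0.786, 0.618, -0.0]
force: [-0.7, 0.3, -0.1]
width: 1.003
grip_force: 0.0
time_s: 17.0
eef_pos: [567.4, 273.5, 427.8]
tcp_rot: [-0.0, 0.786, 0.619, 0.0]
force: [0.1, -0.2, -1.0]
width: 1.001
grip_force: 0.0
yel [328.98976109 148.61433447] (301, 98, 54, 99) [586.3 318.3  83.5  44.8  76.4]
yel [378.46067416 146.76404494] (376, 126, 6, 43) [629.9 309.3  35.7   3.2  76.4]
t 17.05 grasp [567.4 273.4 263.8] shift [1.969 0.352 0.154] turn [-0.001 -0.     0.013] or [  0.    -0.   -22.49] F [-0.8  0.5 -0.3] w 0.999 g 0.0
t 17.05 grasp [567.4 273.4 263.8] shift [1.968 0.352 4.714] turn [-0.001 -0.     0.013] or [  0.    -0.   -22.49] F [-0.8  0.5 -0.3] w 0.999 g 0.0
[-1.09  0.33  0.74  1.51 -0.23  1.38 -0.57]
```

```bash
python3 -m jog '[[[1.8,0.33,0.5],[0,0,0]],[[1.8,0.33,2],[0,0,0]],[[1.8,0.33,3],[0,0,0]],[[1.8,0.33,3],[0,0,0]],[[1.8,0.33,3],[0,0,0]]]' 0.6;python3 -c "
from h import *
go([585.4,314.4,146],-13.6)"
```

```text
time_s: 17.68
eef_pos: [586.4, 315.2, 354.1]
tcp_rot: [0.0, 0.786, 0.618, 0.001]
force: [-0.9, 0.1, 0.9]
width: 0.802
grip_force: 0.0
t 17.68 grasp [586.6 315.4 190.1] shift [-0.044 -0.033  1.765] turn [ 0.007 -0.007 -0.009] or [-1.000e-02 -1.000e-02  2.249e+01] F [-0.9  0.1  0.9] w 0.802 g 0.0
```

```bash
python3 -m jog '[[[-0.04,-0.03,0.8],[0,0,0]],[[-0.04,-0.03,1.5],[0,0,0]],[[-0.04,-0.03,1.75],[0,0,0]],[[-0.04,-0.03,1.75],[0,0,0]],[[-0.04,-0.03,1.75],[0,0,0]]]'; python3 -m jog '[[[0,0,0],[0,0,0]],[[0,0,0],[0,0,0]],[[0,0,0],[0,0,0]],[[0,0,0],[0,0,0]],[[0,0,0],[0,0,0]],[[0,0,0],[0,0,0]]]' -1 30;python3 -c "
from h import *
go([585.4,314.4,146],-13.6)"
```

```text
time_s: 18.3
eef_pos: [585.3, 314.5, 309.5]
tcp_rot: [0.0, 0.786, 0.618, 0.0]
force: [0.0, 0.9, 0.4]
width: 0.8
grip_force: 0.0
time_s: 19.05
eef_pos: [585.1, 314.5, 309.2]
tcp_rot: [0.0, 0.786, 0.618, 0.0]
force: [-0.2, -0.0, 2.1]
width: 0.502
grip_force: 30.0
t 19.05 grasp [585.2 314.5 145.2] shift [-0.001  0.011 -0.032] turn [ 0.001 -0.001 -0.01 ] or [-0.   -0.   22.49] F [-0.2 -0.   2.1] w 0.502 g 29.951758459210396
```

```bash
python3 -m jog '[[[0,0,-0.4],[0,0,0]],[[0,0,-1.4],[0,0,0]],[[0,0,-3],[0,0,0]],[[0,0,-4.5],[0,0,0]],[[0,0,-4.5],[0,0,0]],[[0,0,-4.5],[0,0,0]]]';python3 -c "
from h import *
go([561.6,-365,240],2.3)"
```

```text
time_s: 19.8
eef_pos: [584.8, 314.5, 421.0]
tcp_rot: [-0.0, 0.786, 0.618, -0.0]
force: [-0.4, -0.3, -1.5]
width: 0.507
grip_force: 30.0
t 19.8 grasp [584.7 314.4 257. ] shift [-26.628   5.524   0.69 ] turn [-0.006  0.003 -1.997] or [0.00e+00 1.00e-02 2.05e+01] F [-0.4 -0.3 -1.5] w 0.507 g 29.95163658633828
```

```bash
python3 -m jog '[[[-1.5,0.3,0],[0,0,0]],[[-3.9,0.8,0],[0,0,-0.2]],[[-6.3,1.3,0],[0,0,-0.5]],[[-8.7,1.8,0],[0,0,-0.8]],[[-11.1,2.3,0],[0,0,-1]],[[-13.5,2.8,0],[0,0,-1.2]],[[-15.9,3.3,0],[0,0,-1.4]],[[-18.3,3.8,0],[0,0,-1.6]],[[-20.7,4.3,0],[0,0,-1.8]],[[-22.5,4.7,0],[0,0,-2]]]';python3 -c "
from h import *
go([561.6,-365,200],2.3)"
```

```text
time_s: 21.05
eef_pos: [565.2, -262.3, 420.3]
tcp_rot: [-0.001, 0.693, 0.721, -0.001]
force: [0.3, 1.0, -1.3]
width: 0.499
grip_force: 30.0
t 21.05 grasp [ 564.9 -262.3  256.3] shift [-4.099 -0.302  2.252] turn [-0.015 -0.001 -0.004] or [-0.00e+00  2.00e-02  2.25e+01] F [ 0.3  1.  -1.3] w 0.499 g 29.952882109209895
```

```bash
python3 -m jog '[[[-1.8,-0.1,0.5],[0,0,0]],[[-3.5,-0.2,1.5],[0,0,0]],[[-4.1,-0.2,2.2],[0,0,0]],[[-4.1,-0.2,2.2],[0,0,0]],[[-4.1,-0.2,2.2],[0,0,0]],[[-4.1,-0.2,2.2],[0,0,0]]]';python3 - <<'E'
from h import *
im,c,hsv=grab("wrist","w4"); H,S,V=[hsv[:,:,i].astype(int) for i in range(3)]
blue=(H>95)&(H<125)&(S>120)&(V>60)
for k in blobs(blue,200): print("blue",k.mean((0,1)),cv2.boundingRect(k),rect(k,24,c),rect(k,12,c))
yel=(H>20)&(H<35)&(S>150)&(V>90)
for k in blobs(yel,200): print("yel",cv2.boundingRect(k))
P=np.array([561.6,-300.8]);a=np.deg2rad(2.3);u=np.array([np.cos(a),np.sin(a)]);v=np.array([-u[1],u[0]])
print(np.round(proj([[*(P+x*24.5*u+y*44.5*v),24] for x in(-1,1) for y in(-1,1)],c)))
go([561.6,-304.8,200],2.3)
E
```

```text
time_s: 21.8
eef_pos: [566.2, -361.1, 367.5]
tcp_rot: [0.0, 0.692, 0.722, 0.001]
force: [1.0, 0.5, -0.8]
width: 0.506
grip_force: 30.0
blue [552.5993266  228.77441077] (493, 195, 119, 72) [ 844.5 -410.4  150.5   82.2  -10.8] [ 854.9 -415.1  156.1   85.2  -10.8]
blue [316.42040816 130.32244898] (293, 89, 46, 83) [ 561.9 -301.8   85.1   46.8  -87.7] [ 561.9 -302.4   88.3   48.5  -87.7]
blue [369.94210526 130.5       ] (366, 83, 9, 96) [ 620.2 -300.4   98.6    4.1  -87.7] [ 622.3 -301.   102.3    4.3  -87.7]
yel (274, 169, 89, 98)
yel (277, 294, 81, 28)
[[293. 172.]
 [291.  86.]
 [337. 172.]
 [339.  86.]]
t 21.85 grasp [ 566.3 -361.2  203.5] shift [ 2.262 -0.084  0.138] turn [ 0.01  -0.     0.017] or [ 0.000e+00  2.000e-02 -2.248e+01] F [-0.3  0.4 -1. ] w 0.503 g 29.95170794427395
```

View pics/w4.png

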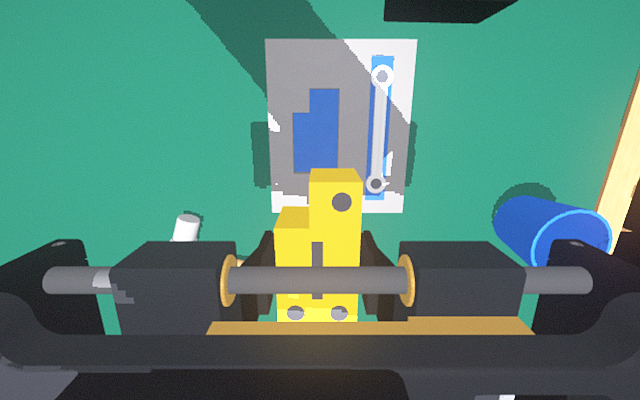

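The wrist view shows the pocket at (293-339, 89-172), unobstructed, with its notch the same way round as the held block at (274-362, 169+). The pocket floor measures 88 x 48.5 mm, centred at (562,-302.3), which agrees with the top camera.

```bash
python3 -m jog '[[[1.2,-0.1,0.3],[0,0,0]],[[2.2,-0.15,1],[0,0,0]],[[2.2,-0.15,3],[0,0,0]],[[2.2,-0.15,4.5],[0,0,0]],[[2.2,-0.15,4.9],[0,0,0]],[[2.2,-0.15,4.9],[0,0,0]],[[2.2,-0.15,4.9],[0,0,0]],[[2.2,-0.15,4.9],[0,0,0]]]';python3 -c "
from h import *
go([562,-306.1,45.5],2.3)"
```

```text
time_s: 22.85
eef_pos: [559.8, -308.0, 245.5]
tcp_rot: [0.001, 0.693, 0.721, 0.0]
force: [0.4, -0.5, -0.3]
width: 0.504
grip_force: 30.0
t 22.85 grasp [ 560.1 -308.1   81.5] shift [0.073 0.088 1.441] turn [0.015 0.005 0.002] or [-1.00e-02  2.00e-02 -2.25e+01] F [ 0.4 -0.5 -0.3] w 0.504 g 29.95144841261208
```

```bash
python3 -m jog '[[[0.07,0.09,0.3],[0,0,0]],[[0.07,0.09,0.7],[0,0,0]],[[0.07,0.09,0.8],[0,0,0]],[[0.07,0.09,0.8],[0,0,0]],[[0.07,0.09,0.8],[0,0,0]],[[0.07,0.09,0.8],[0,0,0]]]';python3 -c "
from h import *
go([562,-306.1,45.5],2.3)"
```

```text
time_s: 23.6
eef_pos: [561.6, -305.9, 224.3]
tcp_rot: [0.0, 0.693, 0.721, 0.0]
force: [-0.5, -0.4, -0.8]
width: 0.5
grip_force: 30.0
t 23.6 grasp [ 561.7 -306.    60.3] shift [-0.007  0.015  0.594] turn [0.003 0.002 0.002] or [ -0.    0.  -22.5] F [-0.5 -0.4 -0.8] w 0.5 g 29.95163155719638
```

```bash
python3 -m jog '[[[0,0.01,0.15],[0,0,0]],[[0,0.01,0.3],[0,0,0]],[[0,0.01,0.4],[0,0,0]],[[0,0.01,0.5],[0,0,0]],[[0,0.01,0.58],[0,0,0]],[[0,0.01,0.6],[0,0,0]],[[0,0.01,0.6],[0,0,0]],[[0,0.01,0.6],[0,0,0]]]';python3 -c "
from h import *
go([562,-306.1,45.2],2.3)"
```

```text
time_s: 24.6
eef_pos: [561.8, -305.8, 209.3]
tcp_rot: [-0.0, 0.693, 0.721, 0.0]
force: [-3.2, 1.0, 4.4]
width: 0.502
grip_force: 29.9
t 24.6 grasp [ 561.8 -305.8   45.3] shift [-0.012  0.008  0.005] turn [ 0.    -0.     0.002] or [  0.    0.  -22.5] F [-3.2  1.   4.4] w 0.502 g 29.931274853139342
```

```bash
python3 -m jog '[[[0,0,0.04],[0,0,0]],[[0,0,0.04],[0,0,0]],[[0,0,0.04],[0,0,0]]]'; python3 -m jog '[[[0,0,0],[0,0,0]],[[0,0,0],[0,0,0]],[[0,0,0],[0,0,0]],[[0,0,-0.3],[0,0,0]],[[0,0,-1],[0,0,0]],[[0,0,-3],[0,0,0]],[[-2.4,0,-5],[0,0,0]],[[-2.4,0,-5],[0,0,0]],[[-2.4,0,-5],[0,0,0]]]' 0.6;python3 - <<'E'
from h import *
im,c,hsv=grab("wrist","w5"); H,S,V=[hsv[:,:,i].astype(int) for i in range(3)]
yel=(H>20)&(H<35)&(S>150)&(V>90)
for k in blobs(yel,200): print("yel",cv2.boundingRect(k),rect(k,50,c))
im,c,hsv=grab("top","t5"); H,S,V=[hsv[:,:,i].astype(int) for i in range(3)]
red=((H<8)|(H>172))&(S>150)&(V>90)
for k in blobs(red[:300,220:300],20): k=k+[220,0]; print("red",rect(k,197,c))
print(telemetry.get_state()["grip_force"])
E
```

```text
time_s: 24.98
eef_pos: [561.8, -305.9, 209.2]
tcp_rot: [-0.0, 0.693, 0.721, 0.0]
force: [-5.3, 3.7, 14.0]
width: 0.505
grip_force: 29.9
time_s: 26.1
eef_pos: [563.8, -366.8, 334.2]
tcp_rot: [0.001, 0.693, 0.721, 0.0]
force: [0.2, 1.1, -0.3]
width: 0.801
grip_force: 0.0
yel (292, 77, 52, 99) [ 561.7 -301.7   82.3   43.5  -87.7]
red [346.2  40.1 146.4  67.8  89.6]
red [378.2 119.6  85.8  22.    7.1]
red [547.7  25.7  67.5  28.8 -13.5]
red [323.9 113.6  60.3  11.6 -63.9]
0.0
```

The block measures 82.3 x 43.5 mm at the home top height, centred at (561.7,-301.7) and aligned. The hook stands where I set it down and the screwdriver hasn't moved.

```bash
python3 -c "
from station import job
print(job.hand_in())"
```

```text
the job is handed in; nothing more can be done
None
```

I raised the block onto its catches, stood the hook upright on the bench again, lowered the block home in the tray pocket and handed the job in at about 26 s; camera checks agreed, but the hand-in returned no verdict.

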